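Seal the eyepiece dry box and start its dryer

ROBOT

A 7-joint arm with a two-finger parallel gripper is mounted at the origin on the work surface. World frame = base frame: x ahead of the robot, y to its left, z up, the work surface at z = 0. Lengths are in m, angles in rad, forces in N, time in s.
With the tool pointing down it reaches from about 0.4 to 0.875 m from the base axis. Payload 19.3 kg.
Tool frame: the origin (TCP) lies where the fingers leave the gripper's body, on its centre line; the fingertips stand bot.tip_reach ahead of it and the grasp point (between the pads) lies 54 mm ahead of it (bot.tip_reach is the distance from the TCP to the fingertips, in m); z points along the fingers, y is the line along which they close (so a half turn about z gives the same grasp; the last joint's range is limited). The gripper opens to 85 mm and grips with 20 to 120 N. Pads are 22 mm wide; open, the fingers measure 114 mm over their backs; the gripper's body (76 mm by 85 mm) begins 54 mm behind the grasp point. The pads swing forward as they close: fully open they stand 13 mm farther back than shut.
Start: joints at [1.059, 0.521, -0.036, 1.599, 0.021, 1.021, -0.113], TCP at [0.267, -0.565, 0.304] pointing down, gripper open.
Joint ranges: [-2.91, 2.91], [-0.3, 2.13], [-1.5, 1.42], [0.17, 2.43], [-1.26, 4.41], [0.16, 1.93], [-2.52, 2.52]. Speed limits (rad/s): [1.89, 1.89, 2.39, 2.39, 3.01, 3.01, 3.01].

INTERFACE

Orientations are given as [roll, pitch, yaw] about the fixed x, y, z axes, in that order (R = Rz(yaw) Ry(pitch) Rx(roll)).
In Python, from workcell import bot gives the robot as it stands. The module is installed in compiled form; this text tells all that it offers.
- The arm moves only by the shell command python3 -m jog 'ROWS' [FORCE]. ROWS is JSON, a list that holds one entry, the list of rows, each a list of 7 numbers: the shift along the tool's x, y, z in mm, then the turn, a rotation vector about the tool's x, y, z in rad, then the opening, from 0 (shut) to 1 (fully open). In form: [[[tx, ty, tz, wx, wy, wz, fingers], ...]]. A call has 1 to 5 rows; each row shifts and turns the commanded pose from where the row before left it, along the tool's axes as they then stand; what a row does not reach is not made up. A row lasts 1/10 s, in which the tool goes at most 50 mm and 8.59 degrees, less where a joint would pass 70% of its speed; a pose out of reach is approached as far as the arm can. A call is refused whole if a number of a shift passes 50 or a number of a turn 0.15, either way. A call with a gripper value outside its range is refused whole. The fingers move at their own pace and stop on an object; FORCE is the grip in N (left out, the last holds). Time passes only in rows, so rows that do not move let the fingers close. It gives the time, the measured TCP pose, the force, the opening and the grip force at its end, in the units of the state.
- bot.observe(): the state, without advancing time (a new reading comes with each control period).
- bot.grab_frame(name): name is "scene" or "top" or "wrist"; returns a dict with "img" (480x640x3 uint8, red, green, blue), "intrinsics" (3x3 intrinsics, pixels), "R" (3x3) and "t" (3): a world point X has camera coordinates R X + t; the wrist camera has in their place "tool_from_camera" (4x4, takes a point from camera to tool coordinates, whose origin is the TCP and whose axes are the flange's). Camera axes: x right, y down, z forward; pixel columns grow to the right and rows downward; lengths in m; the calibration is good to about 2 mm. A picture is of the moment at which its call begins: read the wrist's pose just before it. There is no depth.
- bot.job_done(): hands the job in; it is judged then, once.
Trained networks look in a picture, given as the dict that the camera call returned (one of the last four; its "shot" number tells which), for a name from the list of things; names that differ only in an ending like _2 or _b are one class to them, and where a whole thing is asked for, a point or a joint stands for the part that bears it (a point fixed in the world has none). Each returns a list of dicts, best first, with "conf" (0 to 1); they miss things now and then, are a little off and sometimes report something else, mostly with a low value. They report only what shows in the picture. A call takes as long as a camera call. They do not tell look-alikes from the thing itself.
- bot.trace(query, picture): "region" (480x640 bool, what is visible of it).
- bot.spot_point(query, picture): "xyz" ([x, y, z] in m, in world coordinates, good to about 4 mm: a listed point, or the origin of a listed thing).
The state is a dict: "clock": time; "qpos": joint angles; "qd": joint speeds; "joint_efforts": joint torques, N m; "position": TCP position; "tool_rot": TCP orientation; "force": force on the tool from outside, world axes, zero at the start; "moment": the same for the moment, N m; "grip_width": finger opening in m; "finger_force": force on a finger pad.
Only numpy, scipy, OpenCV 4.12 (cv2) and the standard library are available. Lean on these libraries where they do the work, as an engineer would, in place of code of your own. Each camera call takes 0.05 s, during which the arm holds its last target. There are 200 camera calls.

TASK

The eyepieces are already in the dry box on the microscope desk. Take its lid off the sloping rest, set it square on the box, and press it down one corner after another until it sits flat and sealed all round; then start the dryer by pressing the middle one of the three keys on its front until it stays down (the key that was down springs up by itself). Press no other key, and leave the glassware and other things on the desk where they stand.

Things in the scene. Friction and masses are not known exactly. Their poses are not given: they have to be found in the camera images.
- lid: The loose lid: a grey plastic plate 124 x 184 x 6 mm, about 0.3 kg, with a ridge handle on top. Under it a locating frame 78 x 138 mm reaches 12 mm down and enters the box's mouth. Origin: middle of the plate's underside. Axes: x along the short side (up the slope at the start), y along the long side, z out of the upper face, which at the start faces up and away from the robot.
- lid_grip (a point): Centre of the lid's handle, a solid black ridge on the middle of the plate: 20 mm wide (x), 90 mm long (y), 34 mm high (z). This point is half-way up it, 17 mm above the plate's upper face and 23 mm above its underside. Axes as the lid's.
- lidrest: Fixed rest of bent steel sheet, 150 mm wide, sloped 30 degrees with its low edge away from the robot; it holds the lid. Two low tabs below the plate stop the lid from sliding down, so it lifts straight up or square off the slope. Origin on the table under its middle; x up the slope (towards the robot), z up. Rest and dry box change sides of the desk from case to case.
- lid_corner_a (a point): Round thumb mark on the lid's upper face near its -x +y corner, at x = -48 mm, y = 76 mm from the lid's middle; right above a corner of the gasket once the lid is on the box. Axes as the lid's.
- lid_corner_b (a point): Round thumb mark on the lid's upper face near its -x -y corner, at x = -48 mm, y = -76 mm from the lid's middle; right above a corner of the gasket once the lid is on the box. Axes as the lid's.
- lid_corner_c (a point): Round thumb mark on the lid's upper face near its +x -y corner, at x = 48 mm, y = -76 mm from the lid's middle; right above a corner of the gasket once the lid is on the box. Axes as the lid's.
- lid_corner_d (a point): Round thumb mark on the lid's upper face near its +x +y corner, at x = 48 mm, y = 76 mm from the lid's middle; right above a corner of the gasket once the lid is on the box. Axes as the lid's.
- drybox: Fixed white desk-top unit with a grey chamber on top, 120 (x) x 180 (y) mm, and a key console at its front, which faces away from the robot, to the user's side of the desk. On its rim lies a black rubber gasket in four corner pieces, 5 to 6 mm proud, which carries the lid when it is first set on. Each gasket corner takes about 12 N to push down and stays where it is pushed. Origin on the table, 30 mm in front of the mouth's centre; axes as box_mouth.
- box_mouth (a point): Centre of the box's mouth (88 x 148 mm), level with the hard top of its 16 mm rim, 115 mm above the table. Axes: z up, x to the box's rear (away from the keys), y along its long side, to the left facing the keys. The lid goes on either way round, x along x. Lid just set on: its upper face is about 12 mm above this point; sealed: 6 mm at all four corners.
- key_dry_top (a point): Centre of the upper face of the middle one of three black keys on the box's front console, whose panel slopes 30 degrees and faces away from the robot. Each key is 50 mm (up the slope) x 36 mm, 44 mm apart, 16 mm off the panel when up. Axes: z square out of the panel (30 degrees from vertical), x up the slope, y as the box's y. It moves with the key.
- key_dry (a joint): Middle key: 0 = up, positive = pressed in along its own axis (m). It latches at 0.009 when pushed on to its stop at 0.012 and let go; takes 2 to 4 N. Pressing it lets the latched key spring up.
- key_stop (a joint): Left key for someone facing the keys (to the box's +y), same measures. Latched down, 0.009, at the start; springs back to 0 when another key is pushed.
- key_purge (a joint): Right key for someone facing the keys (to the box's -y), same measures; up at the start, not to be pressed.
- vial_a: Small loose glass vial with a black cap, 27 mm across, 62 mm high, standing between the box and the lid rest; leave alone. Origin under its middle.
- vial_b: A second such vial; leave alone.
- dishes: Loose pair of stacked clear dishes, 94 mm across, 30 mm high, behind the vials; leave alone. Origin under the middle.
- tumbler: Loose cut-glass tumbler, 80 mm across, 85 mm high, farther back on the right; leave alone. Origin under the middle.
- sanitizer: Loose clear bottle with a white cap, 56 mm across, 125 mm high, at the back in the middle; leave alone. Origin under the middle.
- slidebox: Loose flat black slide box, 100 x 165 x 34 mm, back left; leave alone. Origin under the middle.
Mind the look-alikes: they are no part of the job. Several things have the shape of the lid; the one meant has the colours described above.

How it is judged:
By the outcome, as a careful person would: the job done as asked, in the order asked, and still so for the second after the job is handed in, with the robot touching nothing.
It also fails if it takes over 64 s, if anything falls off the work surface, if the arm or the gripper's body presses on something with over 40 N, if the wrist force passes 120 N, or if a joint passes its speed limit or range.

## Working session

There is one attempt and no reset: what is moved stays moved. The work goes in short steps, Python scripts to look and compute and a shell command to move; the robot and the scene stay as the last step left them, time stands still between calls to the robot, and variables do not carry over. Pictures are saved under pics/ and viewed, at most 10 in all, crops included, and the job is handed in when it is done.

```bash
mkdir -p pics; cat > h.py <<'E'
import numpy as np, cv2
from workcell import bot
def snap(n,f):
    p=bot.grab_frame(n); cv2.imwrite('pics/'+f,p['img'][:,:,::-1]); return p
E
python3 - <<'E'
from h import *
s=bot.observe(); print({k:np.round(v,3) for k,v in s.items()}, bot.tip_reach)
for n in("top","scene"):
    p=snap(n,n+'1.png')
    print(n, 'cam', np.round(-p['R'].T@p['t'],3))
    for q in("lid","lid_grip","lid_corner_a","lid_corner_b","lid_corner_c","lid_corner_d","lidrest","drybox","box_mouth","key_dry_top","vial_a","dishes","tumbler","sanitizer","slidebox"):
        print(q,[(np.round(d['xyz'],3).tolist(),round(d['conf'],2),) for d in bot.spot_point(q,p)[:3]])
E
```

```text
{'clock': np.float64(0.0), 'qpos': array([ 1.059,  0.522, -0.036,  1.6  ,  0.021,  1.021, -0.113]), 'qd': array([-0.001,  0.001,  0.001, -0.   , -0.   ,  0.   , -0.001]), 'joint_efforts': array([ 0.0000e+00, -9.2713e+01,  1.9800e+00, -3.6994e+01,  1.8000e-02,
        8.0000e-03, -0.0000e+00]), 'position': array([ 0.267, -0.565,  0.303]), 'tool_rot': array([-3.14 ,  0.   ,  0.442]), 'force': array([-0.042,  0.002, -0.139]), 'moment': array([-0.005,  0.013, -0.028]), 'finger_force': np.float64(0.0), 'grip_width': np.float64(0.086)} 0.0726
top cam [0.402 0.027 1.219]
lid [([0.326, -0.231, 0.04], 0.92), ([0.25, 0.241, 0.044], 0.79), ([0.54, -0.23, 0.069], 0.65)]
lid_grip [([0.253, 0.24, 0.016], 0.97), ([0.551, -0.233, 0.087], 0.96), ([0.325, -0.229, 0.017], 0.63)]
lid_corner_a [([0.42, -0.231, 0.033], 0.96), ([0.492, -0.305, 0.099], 0.95), ([0.57, -0.313, 0.047], 0.92)]
lid_corner_b [([0.42, -0.231, 0.033], 0.96), ([0.492, -0.305, 0.099], 0.95), ([0.57, -0.313, 0.047], 0.92)]
lid_corner_c [([0.42, -0.231, 0.033], 0.96), ([0.492, -0.305, 0.099], 0.95), ([0.57, -0.313, 0.047], 0.92)]
lid_c
[... 1176 characters left out ...]
), ([0.585, -0.162, 0.049], 0.94), ([0.292, -0.148, 0.039], 0.92)]
lid_corner_d [([0.166, 0.279, 0.034], 0.97), ([0.585, -0.162, 0.049], 0.94), ([0.292, -0.148, 0.039], 0.92)]
lidrest [([0.53, -0.234, 0.003], 0.93), ([0.496, -0.301, 0.096], 0.36)]
drybox [([0.503, 0.221, -0.002], 0.94)]
box_mouth [([0.469, 0.224, 0.116], 0.55), ([0.532, -0.233, -0.0], 0.21)]
key_dry_top [([0.577, 0.228, 0.069], 0.61), ([0.746, -0.203, -0.005], 0.58)]
vial_a [([0.553, -0.02, -0.001], 0.8), ([0.481, 0.013, 0.005], 0.69)]
dishes [([0.65, 0.002, -0.0], 0.66), ([0.532, -0.229, 0.002], 0.23)]
tumbler [([0.748, -0.204, -0.003], 0.82)]
sanitizer [([0.759, 0.02, 0.002], 0.92)]
slidebox [([0.761, 0.199, 0.001], 0.69)]
```

View pics/top1.png

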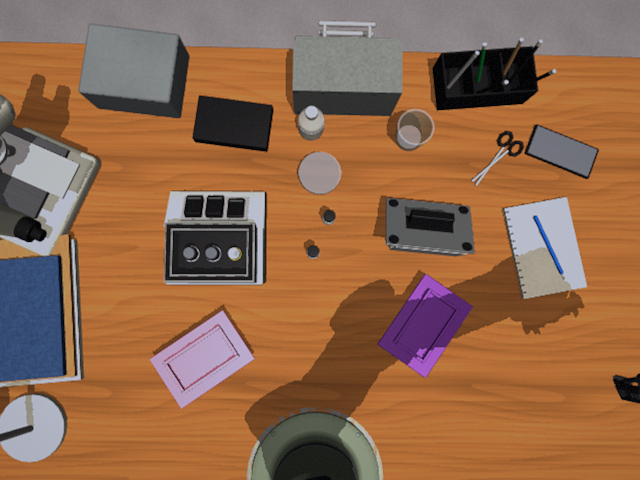

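View pics/scene1.png

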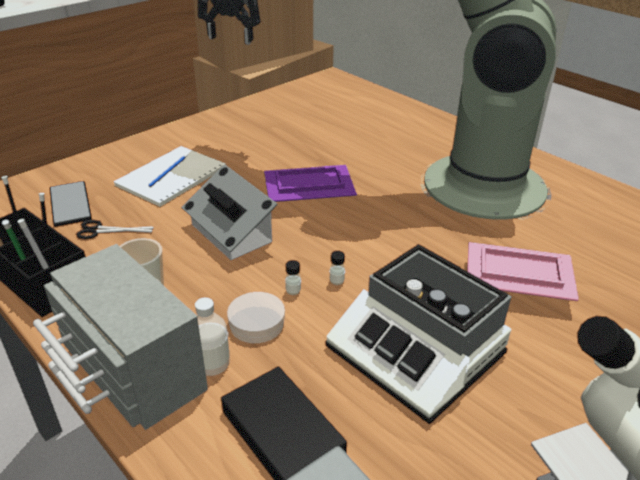

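The pictures show three lid-shaped things. In the top view they are the grey plate with a black ridge on the steel rest at (430,226), a purple one at (425,325) and a pink one at (202,358). The grey one fits by colour, and it lies on the rest. The box is at (211,240) with its keys at (194/215/236,207). I'll confirm this in one crop while fitting the lid pose.

```bash
python3 - <<'E'
from h import *
from scipy.optimize import least_squares
from scipy.spatial.transform import Rotation as Ro
P=[bot.grab_frame(n) for n in("top","scene")]
c=P[0]['img'][180:300,150:490,::-1]; cv2.imwrite('pics/crop.png',cv2.resize(c,None,fx=2.3,fy=2.3,interpolation=cv2.INTER_CUBIC))
pts=[]
for p in P:
    for d in bot.spot_point("lid_corner_a",p):
        x=np.array(d['xyz'])
        if d['conf']>.3: print(np.round(x,3),round(d['conf'],2))
        if d['conf']>.3 and np.linalg.norm(x-[.54,-.23,.07])<.13: pts.append(x)
C=np.array([[sx*.048,sy*.076,.006] for sx in(-1,1) for sy in(-1,1)])
def pred(v): return Ro.from_euler('ZY',[np.pi+v[3],-np.pi/6]).apply(C)+v[:3]
def res(v):
    q=pred(v); return np.concatenate([(q-x)[np.argmin(((q-x)**2).sum(1))] for x in pts])
r=least_squares(res,[.54,-.23,.07,0.]); v=r.x
print(len(pts),'lid',np.round(v,4),'rms',np.sqrt(np.mean(r.fun**2)))
print('grip',Ro.from_euler('ZY',[np.pi+v[3],-np.pi/6]).apply([0,0,.023])+v[:3])
# box yaw: dark chamber region outline in the top picture, back-projected to the rim height
p=P[0]; K=p['intrinsics'];
m=bot.trace("drybox",p)[0]['region'].astype(np.uint8)
def bp(uv,z):
    Kd=np.linalg.inv(K)@np.array([*uv,1]); d=p['R'].T@Kd; o=-p['R'].T@p['t']; return o+d*(z-o[2])/d[2]
g=p['img'].max(2); dk=((g<120)&(m>0)).astype(np.uint8)
dk=cv2.morphologyEx(dk,cv2.MORPH_CLOSE,np.ones((25,25)))
n,l,st,ce=cv2.connectedComponentsWithStats(dk); print(st[1:].tolist())
for nm,mm in(("box",m),):
    ct=max(cv2.findContours(mm,0,1)[0],key=cv2.contourArea); print(nm,cv2.minAreaRect(ct))
for q in("box_mouth","key_dry_top","drybox"):
  for pp in P: print(q,[(np.round(d['xyz'],4).tolist(),round(d['conf'],2)) for d in bot.spot_point(q,pp)[:2]])
E
```

```text
[ 0.573 -0.31   0.049] 0.98
[ 0.502 -0.151  0.1  ] 0.96
[ 0.289 -0.148  0.034] 0.95
[0.252 0.156 0.035] 0.89
[ 0.235 -0.226  0.036] 0.81
[ 0.494 -0.303  0.098] 0.8
[0.334 0.206 0.037] 0.75
[0.17  0.278 0.034] 0.73
[ 0.369 -0.312  0.033] 0.72
[0.246 0.33  0.033] 0.6
[ 0.585 -0.156  0.049] 0.58
[ 0.417 -0.234  0.036] 0.55
[ 0.538 -0.231  0.068] 0.35
[ 0.415 -0.234  0.04 ] 0.98
[ 0.509 -0.149  0.098] 0.95
[0.334 0.208 0.031] 0.92
[ 0.364 -0.309  0.035] 0.86
[ 0.576 -0.309  0.049] 0.83
[ 0.494 -0.307  0.099] 0.83
[ 0.238 -0.223  0.033] 0.83
[ 0.588 -0.163  0.049] 0.76
[0.165 0.277 0.029] 0.71
[0.249 0.33  0.04 ] 0.68
[0.257 0.155 0.031] 0.64
[ 0.288 -0.15   0.035] 0.56
11 lid [ 0.5234 -0.2117  0.0595 -0.26  ] rms 0.028007645916891016
grip [ 0.53455878 -0.21468086  0.07946789]
[[165, 195, 102, 88, 8024]]
box ((216.0, 237.0), (92.0, 102.0), 90.0)
box_mouth [([0.4689, 0.2236, 0.1174], 0.67)]
box_mouth [([0.47, 0.2234, 0.1134], 0.66), ([0.5756, 0.2274, 0.0667], 0.62)]
key_dry_top [([0.5746, 0.2238, 0.0657], 0.71), ([0.5497, -0.2336, 0.0891], 0.32)]
key_dry_top [([0.5773, 0.2266, 0.0678], 0.56)]
drybox [([0.4964, 0.2256, 0.0038], 0.61), ([0.6579, 0.0014, 0.0003], 0.44)]
drybox [([0.4998, 0.2211, 0.0028], 0.87)]
```

View pics/crop.png

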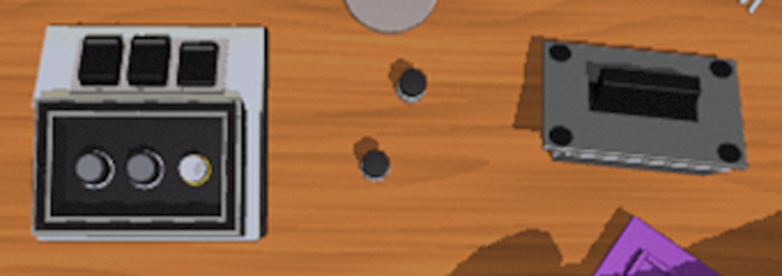

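The crop confirms it: the grey plate with the black ridge and four black thumb marks, at top-view (430,226) on the steel rest. Purple and pink are decoys. Next I'll plan the pre-grasp.

```bash
cat >> h.py <<'E'
from scipy.spatial.transform import Rotation as Ro
def tilt(yaw,deg): # tool y along -x of lid/box (world +x at yaw 0), pointing down, leaned by deg back to robot
    return Ro.from_euler('z',yaw)*Ro.from_euler('y',deg,degrees=True)*Ro.from_euler('zx',[0,0])*Ro.from_matrix(np.array([[0,1,0],[1,0,0],[0,0,-1]],float))
def plan(p,R,n,frm=None):
    s=bot.observe(); p0,R0=frm if frm else (s['position'],Ro.from_euler('xyz',s['tool_rot']))
    w=(R0.inv()*R).as_rotvec()/n
    A=sum((R0*Ro.from_rotvec(k*w)).as_matrix() for k in range(n))
    t=np.linalg.solve(A,np.asarray(p)-p0)*1000
    print(n,'x',np.round(t,1).tolist(),np.round(w,4).tolist(),'total mm',np.round(t*n,1))
    return p,R
E
python3 - <<'E'
from h import *
yaw=np.radians(-4.3); R=tilt(yaw,30); n=-R.as_matrix()[:,2]; print(n, R.as_matrix().round(2))
g=np.array([.5485,-.2316,.0885])
a=plan([.45,-.40,.33],tilt(yaw,0),12)
b=plan(g+n*.139,R,6,a)
plan(g+n*.059,R,4,b)
E
```

```text
[ 0.49859257 -0.03748936  0.8660254 ] [[ 0.07  0.86 -0.5 ]
 [ 1.   -0.06  0.04]
 [ 0.   -0.5  -0.87]]
12 x [21.1, 4.1, -2.2] [-0.0, -0.0, -0.0878] total mm [253.3  48.9 -26.1]
6 x [29.2, 29.9, 14.3] [0.0873, 0.0, 0.0] total mm [175.3 179.6  85.6]
4 x [-0.0, -0.0, 20.0] [0.0, 0.0, 0.0] total mm [-0. -0. 80.]
```

```bash
python3 -m jog '[[[21,4,-2,0,0,-0.088,1],[21,4,-2,0,0,-0.088,1],[21,4,-2,0,0,-0.088,1],[21,4,-2,0,0,-0.088,1],[21,4,-2,0,0,-0.088,1]]]' >/dev/null
python3 -m jog '[[[21,4,-2,0,0,-0.088,1],[21,4,-2,0,0,-0.088,1],[21,4,-2,0,0,-0.088,1],[21,4,-2,0,0,-0.088,1],[21,4,-2,0,0,-0.088,1]]]' >/dev/null
python3 -m jog '[[[21,4,-2,0,0,-0.088,1],[21,4,-2,0,0,-0.088,1],[29,30,14,0.087,0,0,1],[29,30,14,0.087,0,0,1],[29,30,14,0.087,0,0,1]]]' 
python3 -m jog '[[[29,30,14,0.087,0,0,1],[29,30,14,0.087,0,0,1],[29,30,14,0.087,0,0,1],[0,0,0,0,0,0,1]]]'
python3 - <<'E'
from h import *
s=bot.observe(); p=snap("wrist","w1.png"); T=p['tool_from_camera']
M=np.eye(4);M[:3,:3]=Ro.from_euler('xyz',s['tool_rot']).as_matrix();M[:3,3]=s['position']; 
print(s['qpos'].round(2))
for q in("lid_grip","lid_corner_a","lid"): print(q,[(np.round(d['xyz'],4).tolist(),round(d['conf'],2)) for d in bot.spot_point(q,p)])
yaw=np.radians(-4.3); R=tilt(yaw,30); n=-R.as_matrix()[:,2]
g=np.array([.5485,-.2316,.0885]); plan(g+n*.139,R,1); plan(g+n*.059,R,4)
E
```

```text
clock: 3.65
position: [0.5414, -0.3191, 0.2786]
tool_rot: [-2.879, 0.002, 1.497]
force: [0.7, -0.1, 0.1]
grip_width: 0.0852
finger_force: 0.0
clock: 4.05
position: [0.6181, -0.2315, 0.2011]
tool_rot: [-2.609, -0.006, 1.505]
force: [-0.1, 1.4, -1.0]
grip_width: 0.0855
finger_force: 0.0
[ 0.37  0.93 -0.27  1.18  0.25  1.59  0.02]
lid_grip [([0.3274, -0.2273, 0.0143], 0.92), ([0.5506, -0.2312, 0.0864], 0.73)]
lid_corner_a [([0.4928, -0.3056, 0.0956], 0.87), ([0.5828, -0.1602, 0.046], 0.73), ([0.3674, -0.3128, 0.0355], 0.73), ([0.5051, -0.1509, 0.0942], 0.71), ([0.4212, -0.2296, 0.0343], 0.69), ([0.575, -0.3115, 0.0505], 0.66), ([0.2872, -0.1473, 0.0331], 0.66), ([0.2348, -0.2231, 0.0365], 0.57)]
lid [([0.3258, -0.2313, 0.0422], 0.83), ([0.5341, -0.2311, 0.0697], 0.76)]
1 x [2.6, 1.3, -0.2] [0.0032, 0.0014, 0.0001] total mm [ 2.6  1.3 -0.2]
4 x [0.7, 0.3, 19.9] [0.0008, 0.0003, 0.0] total mm [ 2.7  1.1 79.8]
```

View pics/w1.png

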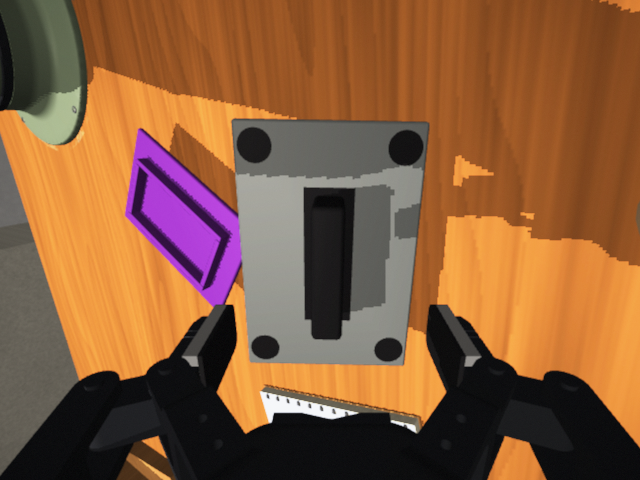

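The lid's ridge sits at (328,265), centred between the open fingers and parallel to the pads. I'll descend, grip and lift.

```bash
python3 -m jog '[[[0.7,0.3,20,0.001,0,0,1],[0.7,0.3,20,0.001,0,0,1],[0.7,0.3,20,0.001,0,0,1],[0.7,0.3,20,0.001,0,0,1],[0,0,0,0,0,0,1]]]'
python3 -m jog '[[[0,0,0,0,0,0,0],[0,0,0,0,0,0,0],[0,0,0,0,0,0,0],[0,0,0,0,0,0,0],[0,0,0,0,0,0,0]]]' 60
python3 -m jog '[[[0,0,0,0,0,0,0],[0,0,0,0,0,0,0],[0,0,0,0,0,0,0]]]'; python3 - <<'E'
from h import *
yaw=np.radians(-4.3); R=tilt(yaw,30); n=-R.as_matrix()[:,2]
g=np.array([.5485,-.2316,.0885]); plan(g+n*.059,R,1)
E
```

```text
clock: 4.75
position: [0.5762, -0.234, 0.1386]
tool_rot: [-2.615, 0.001, 1.496]
force: [-0.7, 0.1, 0.8]
grip_width: 0.0852
finger_force: 0.0
clock: 5.25
position: [0.5781, -0.2326, 0.1391]
tool_rot: [-2.616, 0.0, 1.498]
force: [-1.5, 0.6, 3.2]
grip_width: 0.0188
finger_force: 58.5
clock: 5.55
position: [0.5781, -0.2326, 0.1391]
tool_rot: [-2.616, 0.0, 1.497]
force: [-0.9, -0.4, 6.7]
grip_width: 0.0191
finger_force: 59.0
1 x [-1.2, -0.3, -0.4] [-0.0024, 0.0011, 0.0014] total mm [-1.2 -0.3 -0.4]
```

```bash
python3 -m jog '[[[0,0,-15,0,0,0,0],[0,0,-25,0,0,0,0],[0,0,-25,0,0,0,0],[0,0,0,0,0,0,0]]]' 70; python3 - <<'E'
from h import *
p=bot.grab_frame("top"); K=p['intrinsics']; o=-p['R'].T@p['t']
def bp(uv,z):
    d=p['R'].T@np.linalg.inv(K)@np.array([*uv,1]); return o+d*(z-o[2])/d[2]
g=cv2.cvtColor(p['img'],cv2.COLOR_RGB2GRAY)
L=cv2.createLineSegmentDetector(2).detect(g)[0][:,0]
for l in L:
    if 155<l[0]<275 and 182<l[1]<292 and 155<l[2]<275 and 182<l[3]<292 and np.hypot(*(l[2:]-l[:2]))>45:
        a,b=bp(l[:2],.115),bp(l[2:],.115); th=np.degrees(np.arctan2(*(b-a)[1::-1])); print(l.round(1),a[:2].round(4),b[:2].round(4),round((th+45)%90-45,2))
B=plan([.52,0,.31],tilt(np.radians(-1),0),9)
plan([.4695,.2235,.26],tilt(np.radians(-1),0),7,B)
E
```

```text
clock: 5.95
position: [0.6125, -0.2348, 0.197]
tool_rot: [-2.62, 0.0, 1.498]
force: [0.1, 0.6, -3.8]
grip_width: 0.0192
finger_force: 69.2
[261.5 284.4 264.  191.9] [0.4075 0.1144] [0.5944 0.114 ] -0.13
[256.8 224.4 256.5 281.9] [0.5278 0.1268] [0.4123 0.1245] 1.13
[251.9 279.7 165.6 280. ] [0.4166 0.1339] [0.4135 0.305 ] 1.05
[253.8 280.6 254.5 226.9] [0.4147 0.13  ] [0.5227 0.1312] 0.66
[251.5 225.6 251.4 278.1] [0.5251 0.1374] [0.4196 0.135 ] 1.35
[244.4 273.2 173.1 273.3] [0.4292 0.1492] [0.4269 0.2907] 0.94
[169.9 229.4 168.6 274.4] [0.5148 0.3004] [0.4246 0.2995] 0.57
[248.  274.4 248.6 228.1] [0.427 0.142] [0.52   0.1431] 0.72
[181.9 223.8 235.6 223.7] [0.5263 0.277 ] [0.5285 0.1694] 1.18
[164.6 278.1 165.9 224.4] [0.417  0.3072] [0.5247 0.3087] 0.81
[170.6 276.1 246.9 276.2] [0.4212 0.2954] [0.4234 0.144 ] 0.85
[266.8 190.6 265.7 280.6] [0.597  0.1084] [0.4151 0.1062] 0.67
[246.9 227.6 171.9 227.5] [0.5209 0.1466] [0.5185 0.2966] 0.92
[171.9 230.3 246.9 230.4] [0.513  0.2964] [0.5154 0.1464] 0.9
[263.1 191.7 170.6 191.1] [0.5947 0.1157] [0.5924 0.302 ] 0.71
[166.9 284.  249.4 284.4] [0.4055 0.3022] [0.407  0.1386] 0.52
[185.6 267.5 243.1 267.4] [0.4387 0.2663] [0.4408 0.152 ] 1.06
9 x [25.6, -14.7, -9.0] [-0.0582, -0.0016, -0.006] total mm [ 230.7 -132.4  -81. ]
7 x [31.8, -7.8, 7.1] [0.0, 0.0, 0.0] total mm [222.6 -54.4  50. ]
```

```bash
python3 -m jog '[[[25,-15,-9,-0.058,-0.0016,-0.0025,0],[25,-15,-9,-0.058,-0.0016,-0.0025,0],[25,-15,-9,-0.058,-0.0016,-0.0025,0],[25,-15,-9,-0.058,-0.0016,-0.0025,0],[25,-15,-9,-0.058,-0.0016,-0.0025,0]]]' >/dev/null
python3 -m jog '[[[25,-15,-9,-0.058,-0.0016,-0.0025,0],[25,-15,-9,-0.058,-0.0016,-0.0025,0],[25,-15,-9,-0.058,-0.0016,-0.0025,0],[25,-15,-9,-0.058,-0.0016,-0.0025,0],[0,0,0,0,0,0,0]]]'
python3 - <<'E'
from h import *
plan([.470,.222,.26],tilt(np.radians(.9),0),7)
E
```

```text
clock: 7.0
position: [0.5176, -0.0007, 0.3101]
tool_rot: [-3.139, 0.008, 1.527]
force: [0.2, -0.7, -3.2]
grip_width: 0.0194
finger_force: 69.6
7 x [31.7, -7.4, 7.0] [-0.0003, 0.0011, -0.0085] total mm [222.1 -51.6  49.2]
```

```bash
python3 -m jog '[[[31.7,-7.4,7,0,0.001,-0.0085,0],[31.7,-7.4,7,0,0.001,-0.0085,0],[31.7,-7.4,7,0,0.001,-0.0085,0],[31.7,-7.4,7,0,0.001,-0.0085,0],[31.7,-7.4,7,0,0.001,-0.0085,0]]]' >/dev/null
python3 -m jog '[[[31.7,-7.4,7,0,0.001,-0.0085,0],[31.7,-7.4,7,0,0.001,-0.0085,0],[0,0,0,0,0,0,0],[0,0,0,0,0,0,0]]]'
python3 - <<'E'
from h import *
s=bot.observe(); print(s['qpos'].round(2))
plan([.470,.222,.26],tilt(np.radians(.9),0),1)
for n in("top","scene","wrist"):
    p=snap(n,n+'2.png')
    for q in("lid","lid_grip","lid_corner_a"): print(n,q,[(np.round(d['xyz'],4).tolist(),round(d['conf'],2)) for d in bot.spot_point(q,p) if d['conf']>.3 and d['xyz'][2]>.1])
E
```

```text
clock: 7.9
position: [0.4722, 0.2187, 0.2585]
tool_rot: [-3.135, 0.002, 1.583]
force: [1.3, -0.7, -2.9]
grip_width: 0.019
finger_force: 69.5
[-0.18  0.45 -0.48  1.9   0.27  0.86 -0.79]
1 x [3.4, -2.2, -1.5] [-0.0064, 0.0017, -0.003] total mm [ 3.4 -2.2 -1.5]
top lid []
top lid_grip []
top lid_corner_a [([0.4241, 0.1413, 0.1841], 0.96), ([0.5191, 0.1412, 0.1797], 0.9)]
scene lid [([0.4687, 0.2142, 0.1775], 0.88)]
scene lid_grip []
scene lid_corner_a [([0.4286, 0.1416, 0.1813], 0.87), ([0.5238, 0.1414, 0.1827], 0.73), ([0.4294, 0.2952, 0.185], 0.6), ([0.5188, 0.2887, 0.1878], 0.59)]
wrist lid [([0.4741, 0.2134, 0.1798], 0.86)]
wrist lid_grip [([0.4714, 0.2205, 0.1988], 0.65)]
wrist lid_corner_a [([0.5155, 0.2887, 0.1837], 0.93), ([0.4227, 0.294, 0.1857], 0.91), ([0.5217, 0.1403, 0.1835], 0.69), ([0.4266, 0.1425, 0.1802], 0.67)]
```

View pics/scene2.png

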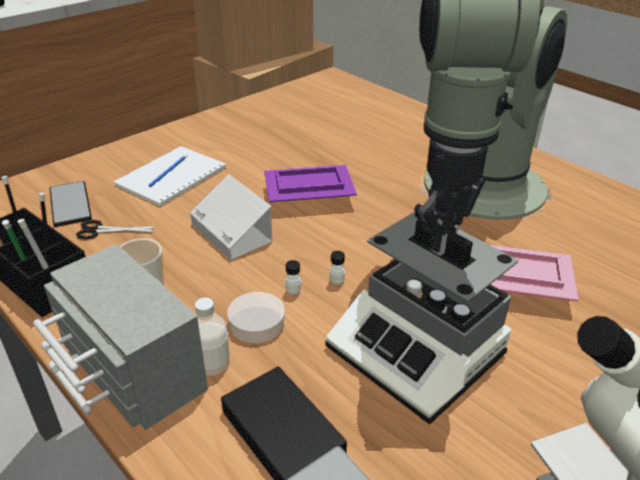

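The picture shows the lid held level above the box at (445,255), with the rest empty and everything else untouched. I'll centre it and lower.

```bash
python3 -m jog '[[[3,-1.5,0,-0.003,0,0,0],[2.5,-1.5,0,-0.003,0,0,0],[0,0,15,0,0,0,0],[0,0,15,0,0,0,0],[0,0,12,0,0,0,0]]]'>/dev/null
python3 -m jog '[[[0,0,0,0,0,0,0],[0,0,0,0,0,0,0]]]'
python3 - <<'E'
from h import *
for n in("scene","wrist","top"):
    p=snap(n,n+'3.png')
    for q in("lid_corner_a","box_mouth"): print(n,q,[(np.round(d['xyz'],4).tolist(),round(d['conf'],2)) for d in bot.spot_point(q,p) if d['conf']>.3 and d['xyz'][2]>.1])
a=cv2.imread('pics/scene3.png')[215:400,320:540]; cv2.imwrite('pics/c3.png',cv2.resize(a,None,fx=3,fy=3,interpolation=cv2.INTER_CUBIC))
E
```

```text
clock: 9.2
position: [0.4699, 0.2246, 0.2178]
tool_rot: [3.14, 0.001, 1.583]
force: [-0.2, 0.8, -3.0]
grip_width: 0.0191
finger_force: 69.5
scene lid_corner_a [([0.5173, 0.145, 0.141], 0.77), ([0.426, 0.1497, 0.1423], 0.76), ([0.5189, 0.2949, 0.1425], 0.61), ([0.4241, 0.3017, 0.1449], 0.58)]
scene box_mouth []
wrist lid_corner_a [([0.5147, 0.2935, 0.142], 0.89), ([0.5201, 0.1454, 0.142], 0.86), ([0.4186, 0.302, 0.1422], 0.82), ([0.423, 0.1435, 0.1378], 0.61)]
wrist box_mouth []
top lid_corner_a [([0.5159, 0.1437, 0.1386], 0.93), ([0.4229, 0.1438, 0.145], 0.79)]
top box_mouth []
```

View pics/c3.png

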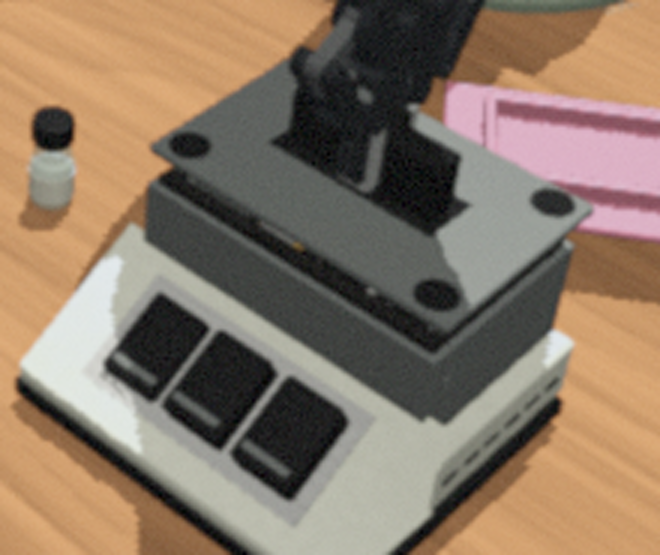

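The lid hovers square above the rim, with an even overhang on all visible sides (crop 150–590, 145–300). I'll lower it gently onto the gasket.

```bash
python3 -m jog '[[[0,0,5,0,0,0,0],[0,0,5,0,0,0,0],[0,0,2,0,0,0,0],[0,0,0,0,0,0,0]]]'
python3 -m jog '[[[0,0,1,0,0,0,0],[0,0,1,0,0,0,0],[0,0,0,0,0,0,0]]]';python3 -m jog '[[[0,0,1,0,0,0,0],[0,0,1,0,0,0,0],[0,0,0,0,0,0,0]]]'
```

```text
clock: 10.05
position: [0.4698, 0.2243, 0.2051]
tool_rot: [3.141, 0.001, 1.582]
force: [0.1, -0.1, -2.8]
grip_width: 0.0191
finger_force: 69.5
clock: 10.35
position: [0.47, 0.2243, 0.2036]
tool_rot: [3.14, 0.001, 1.582]
force: [0.4, 0.2, -3.8]
grip_width: 0.0192
finger_force: 69.5
clock: 10.65
position: [0.4701, 0.2245, 0.2023]
tool_rot: [3.139, 0.001, 1.582]
force: [-3.9, 0.1, 10.6]
grip_width: 0.0188
finger_force: 71.5
```

```bash
python3 -m jog '[[[0,0,-1,0,0,0,0.6],[0,0,0,0,0,0,0.6],[0,0,0,0,0,0,0.6],[0,0,-10,0,0,0,0.6],[0,0,-20,0,0,0,0.6]]]'
python3 -m jog '[[[0,0,-25,0,0,0,0],[0,0,0,0,0,0,0],[0,0,0,0,0,0,0],[0,0,0,0,0,0,0]]]' 40
python3 - <<'E'
from h import *
from scipy.optimize import least_squares
pts=[]
for n in("scene","wrist","top"):
    p=snap(n,n+'4.png')
    c=[np.array(d['xyz']) for d in bot.spot_point("lid_corner_a",p) if d['conf']>.3 and d['xyz'][2]>.1]; print(n,np.round(c,4).tolist()); pts+=c
C=np.array([[sx*.048,sy*.076,.0] for sx in(-1,1) for sy in(-1,1)])
def q(v): return Ro.from_euler('z',v[3]).apply(C)+v[:3]
def res(v):
    return np.concatenate([(q(v)-x)[np.argmin(((q(v)-x)**2).sum(1))] for x in pts])
v=least_squares(res,[.47,.222,.125,0],loss='soft_l1',f_scale=.004).x; print(v.round(4)); print(q(v).round(4))
E
```

```text
clock: 11.15
position: [0.4695, 0.2242, 0.2325]
tool_rot: [-3.141, 0.001, 1.583]
force: [-0.1, -0.3, 0.6]
grip_width: 0.0513
finger_force: 0.0
clock: 11.55
position: [0.4697, 0.2242, 0.2573]
tool_rot: [3.14, 0.001, 1.582]
force: [0.5, 0.3, -1.1]
grip_width: 0.0
finger_force: 0.0
scene [[0.5166, 0.2957, 0.1278], [0.4255, 0.3, 0.1262], [0.5187, 0.1446, 0.1261], [0.4273, 0.1456, 0.1256]]
wrist [[0.5137, 0.2944, 0.1235], [0.4225, 0.1452, 0.1244], [0.4219, 0.2979, 0.1285], [0.5185, 0.147, 0.126]]
top [[0.5154, 0.1431, 0.1237], [0.4228, 0.1436, 0.1291]]
[0.4702 0.2209 0.1261 0.0007]
[[0.4223 0.1448 0.1261]
 [0.4222 0.2968 0.1261]
 [0.5183 0.1449 0.1261]
 [0.5182 0.2969 0.1261]]
```

View pics/wrist4.png

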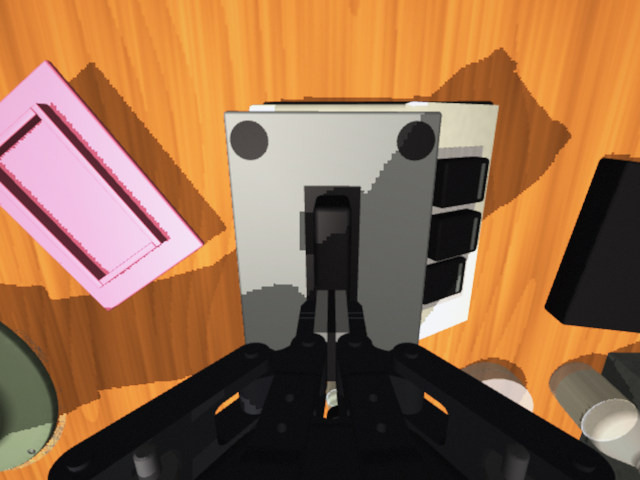

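The lid lies square on the box. Its ridge is at (332,240), its far marks are at (249,140) and (416,140), and the keys are free at right (457,183–282). Pressing the first corner at (.422,.297).

```bash
python3 -m jog '[[[36,-24,0,0,0,0,0],[36,-24,0,0,0,0,0],[0,0,25,0,0,0,0],[0,0,25,0,0,0,0],[0,0,0,0,0,0,0]]]'
python3 -m jog '[[[0,0,3,0,0,0,0],[0,0,3,0,0,0,0],[0,0,2,0,0,0,0],[0,0,0,0,0,0,0]]]'
python3 -m jog '[[[0,0,2,0,0,0,0],[0,0,2,0,0,0,0],[0,0,0,0,0,0,0]]]'
```

```text
clock: 12.35
position: [0.42, 0.2952, 0.2052]
tool_rot: [-3.14, 0.003, 1.583]
force: [0.7, 0.0, -0.0]
grip_width: -0.0001
finger_force: 0.0
clock: 12.75
position: [0.4214, 0.2957, 0.1999]
tool_rot: [3.139, 0.0, 1.582]
force: [0.0, -0.4, 0.2]
grip_width: -0.0003
finger_force: 0.0
clock: 13.05
position: [0.4213, 0.296, 0.1961]
tool_rot: [3.139, 0.0, 1.582]
force: [-1.8, -1.5, 8.7]
grip_width: -0.0001
finger_force: 4.7
```

```bash
for i in 1 2; do :; done; python3 -m jog '[[[0,0,1,0,0,0,0],[0,0,1,0,0,0,0],[0,0,0,0,0,0,0]]]'
python3 -m jog '[[[0,0,1,0,0,0,0],[0,0,0,0,0,0,0]]]'
python3 -m jog '[[[0,0,1,0,0,0,0],[0,0,0,0,0,0,0]]]'
```

```text
clock: 13.35
position: [0.4213, 0.2961, 0.1945]
tool_rot: [3.139, 0.0, 1.582]
force: [-4.2, -2.7, 17.7]
grip_width: -0.0001
finger_force: 9.0
clock: 13.55
position: [0.4214, 0.2961, 0.1942]
tool_rot: [3.138, 0.0, 1.582]
force: [-8.0, -5.7, 33.9]
grip_width: -0.0001
finger_force: 17.2
clock: 13.75
position: [0.4214, 0.2962, 0.194]
tool_rot: [3.138, 0.0, 1.582]
force: [-12.8, -10.4, 52.7]
grip_width: -0.0002
finger_force: 26.7
```

```bash
python3 -m jog '[[[0,0,-25,0,0,0,0],[0,32,0,0,0,0,0],[0,32,0,0,0,0,0],[0,32,0,0,0,0,0],[0,0,0,0,0,0,0]]]'
python3 -m jog '[[[0,0,12,0,0,0,0],[0,0,4,0,0,0,0],[0,0,2,0,0,0,0],[0,0,2,0,0,0,0],[0,0,0,0,0,0,0]]]'
python3 -m jog '[[[0,0,2,0,0,0,0],[0,0,1,0,0,0,0],[0,0,0,0,0,0,0]]]'
python3 -m jog '[[[0,0,1,0,0,0,0],[0,0,0,0,0,0,0]]]'
```

```text
clock: 14.25
position: [0.5206, 0.296, 0.2166]
tool_rot: [3.138, 0.0, 1.579]
force: [-1.0, -0.2, -1.5]
grip_width: -0.0002
finger_force: 0.0
clock: 14.75
position: [0.5162, 0.2969, 0.1966]
tool_rot: [3.141, 0.001, 1.583]
force: [-2.2, -1.8, 5.4]
grip_width: -0.0002
finger_force: 2.0
clock: 15.05
position: [0.5162, 0.2971, 0.1942]
tool_rot: [3.14, 0.001, 1.583]
force: [-4.4, -3.3, 14.0]
grip_width: -0.0002
finger_force: 6.7
clock: 15.25
position: [0.5163, 0.2971, 0.194]
tool_rot: [3.14, 0.001, 1.583]
force: [-10.6, -5.1, 28.1]
grip_width: -0.0001
finger_force: 14.0
```

Both left corners are seated at the hard stop. I'll press this one once more, then move to (.518,.145), which is −152 mm in tool x.

```bash
python3 -m jog '[[[0,0,1,0,0,0,0],[0,0,0,0,0,0,0]]]'
python3 -m jog '[[[0,0,-25,0,0,0,0],[-38,0,0,0,0,0,0],[-38,0,0,0,0,0,0],[-38,0,0,0,0,0,0],[-38,0,0,0,0,0,0]]]'
python3 -m jog '[[[0,0,12,0,0,0,0],[0,0,4,0,0,0,0],[0,0,2,0,0,0,0],[0,0,2,0,0,0,0],[0,0,0,0,0,0,0]]]'
python3 -m jog '[[[0,0,2,0,0,0,0],[0,0,1,0,0,0,0],[0,0,0,0,0,0,0]]]'
python3 -m jog '[[[0,0,1,0,0,0,0],[0,0,0,0,0,0,0]]]'
```

```text
clock: 15.45
position: [0.5163, 0.2971, 0.1938]
tool_rot: [3.139, 0.001, 1.583]
force: [-13.8, -9.6, 43.0]
grip_width: 0.0003
finger_force: 21.6
clock: 15.95
position: [0.518, 0.1438, 0.2167]
tool_rot: [3.14, 0.001, 1.584]
force: [-0.1, -1.1, -0.6]
grip_width: -0.0001
finger_force: 0.0
clock: 16.45
position: [0.5186, 0.1456, 0.1969]
tool_rot: [3.14, 0.002, 1.584]
force: [0.1, -3.9, 6.3]
grip_width: 0.0001
finger_force: 2.9
clock: 16.75
position: [0.5188, 0.1458, 0.1944]
tool_rot: [3.139, 0.001, 1.584]
force: [-1.7, -7.1, 14.5]
grip_width: -0.0002
finger_force: 7.1
clock: 16.95
position: [0.5189, 0.1458, 0.1942]
tool_rot: [3.139, 0.002, 1.584]
force: [-6.7, -9.2, 31.7]
grip_width: 0.0003
finger_force: 15.4
```

```bash
python3 -m jog '[[[0,0,1,0,0,0,0],[0,0,0,0,0,0,0]]]'
python3 -m jog '[[[0,0,-25,0,0,0,0],[0,-32,0,0,0,0,0],[0,-32,0,0,0,0,0],[0,-32,0,0,0,0,0],[0,0,0,0,0,0,0]]]'
python3 -m jog '[[[0,0,12,0,0,0,0],[0,0,4,0,0,0,0],[0,0,2,0,0,0,0],[0,0,2,0,0,0,0],[0,0,0,0,0,0,0]]]'
python3 -m jog '[[[0,0,2,0,0,0,0],[0,0,1,0,0,0,0],[0,0,0,0,0,0,0]]]'
python3 -m jog '[[[0,0,1,0,0,0,0],[0,0,0,0,0,0,0]]]'
```

```text
clock: 17.15
position: [0.5189, 0.1458, 0.194]
tool_rot: [3.138, 0.002, 1.584]
force: [-12.3, -11.5, 48.9]
grip_width: 0.0001
finger_force: 24.2
clock: 17.65
position: [0.4194, 0.1449, 0.2167]
tool_rot: [3.141, 0.002, 1.587]
force: [-0.2, -0.3, -0.9]
grip_width: 0.0004
finger_force: 0.0
clock: 18.15
position: [0.4232, 0.1443, 0.196]
tool_rot: [3.141, 0.0, 1.583]
force: [-1.0, 0.7, 2.6]
grip_width: 0.0002
finger_force: 1.2
clock: 18.45
position: [0.4232, 0.1442, 0.1936]
tool_rot: [3.14, 0.001, 1.583]
force: [-6.2, -1.8, 19.3]
grip_width: 0.0002
finger_force: 9.7
clock: 18.65
position: [0.4232, 0.1443, 0.1934]
tool_rot: [3.14, 0.001, 1.583]
force: [-12.8, -4.5, 47.4]
grip_width: -0.0002
finger_force: 23.5
```

```bash
python3 -m jog '[[[0,0,-25,0,0,0,0],[38,0,0,0,0,0,0],[38,0,0,0,0,0,0],[38,0,0,0,0,0,0],[38,0,0,0,0,0,0]]]' >/dev/null
python3 -m jog '[[[0,0,12,0,0,0,0],[0,0,5,0,0,0,0],[0,0,4,0,0,0,0],[0,0,2,0,0,0,0],[0,0,0,0,0,0,0]]]'
python3 -m jog '[[[0,0,1,0,0,0,0],[0,0,1,0,0,0,0],[0,0,0,0,0,0,0]]]'
python3 -m jog '[[[0,0,-25,0,0,0,0],[0,0,-25,0,0,0,0],[0,0,0,0,0,0,0]]]'
python3 - <<'E'
from h import *
for n in("scene","top"):
    p=snap(n,n+'5.png')
    for q in("lid_corner_a","key_dry_top"): print(n,q,[(np.round(d['xyz'],4).tolist(),round(d['conf'],2)) for d in bot.spot_point(q,p) if d['conf']>.25])
R=tilt(np.radians(.9),30); n=-R.as_matrix()[:,2]; k=np.array([.576,.225,.067])
a=plan([.56,.27,.26],tilt(np.radians(.9),0),4)
b=plan(k+n*(.0726+.05),R,6,a); plan(k+n*(.0726+.005),R,3,b)
E
```

```text
clock: 19.65
position: [0.4214, 0.2951, 0.1944]
tool_rot: [3.14, 0.001, 1.581]
force: [0.2, 0.2, 0.3]
grip_width: 0.0002
finger_force: 0.0
clock: 19.95
position: [0.4215, 0.2955, 0.1936]
tool_rot: [3.139, 0.001, 1.582]
force: [-4.1, -5.3, 20.4]
grip_width: 0.0002
finger_force: 10.1
clock: 20.25
position: [0.422, 0.2965, 0.2454]
tool_rot: [3.136, -0.002, 1.582]
force: [-0.3, -0.3, 0.1]
grip_width: 0.0002
finger_force: 0.0
scene lid_corner_a [([0.236, -0.2247, 0.0342], 0.97), ([0.2562, 0.1522, 0.0296], 0.97), ([0.2918, -0.1489, 0.0375], 0.94), ([0.2484, 0.3321, 0.0401], 0.91), ([0.5145, 0.2963, 0.1198], 0.85), ([0.4286, 0.146, 0.1192], 0.83), ([0.3366, 0.2091, 0.0309], 0.82), ([0.3625, -0.3125, 0.038], 0.76), ([0.5195, 0.1485, 0.1194], 0.72), ([0.4246, 0.2995, 0.1225], 0.72), ([0.4666, 0.2259, 0.1145], 0.72), ([0.1648, 0.2786, 0.0333], 0.69)]
scene key_dry_top [([0.5771, 0.227, 0.0698], 0.93), ([0.7643, 0.1981, -0.0], 0.41)]
top lid_corner_a [([0.252, 0.1578, 0.0348], 0.89), ([0.5178, 0.1451, 0.1183], 0.86), ([0.4194, 0.2985, 0.1198], 0.85), ([0.2387, -0.2248, 0.0341], 0.81), ([0.3364, 0.2083, 0.0379], 0.8), ([0.5161, 0.3001, 0.1197], 0.75), ([0.4242, 0.1441, 0.1209], 0.66), ([0.4182, -0.2331, 0.036], 0.65), ([0.3659, -0.31, 0.0342], 0.56), ([0.2897, -0.1478, 0.0322], 0.56)]
top key_dry_top [([0.5751, 0.225, 0.0692], 0.8), ([0.4197, 0.302, 0.1188], 0.49)]
4 x [-6.9, 34.7, -4.5] [0.0002, 0.0003, -0.001] total mm [-27.5 138.8 -18.1]
6 x [-7.5, 15.8, 11.5] [0.0873, 0.0, 0.0] total mm [-45.2  94.6  69. ]
3 x [0.0, 0.0, 15.0] [0.0, 0.0, 0.0] total mm [ 0.  0. 45.]
```

All four marks read about z = 0.120, so the lid is sealed. Now for the middle key.

```bash
python3 -m jog '[[[-7,34.7,-4.5,0,0,-0.001,0],[-7,34.7,-4.5,0,0,-0.001,0],[-7,34.7,-4.5,0,0,-0.001,0],[-7,34.7,-4.5,0,0,-0.001,0]]]' >/dev/null
python3 -m jog '[[[-7.5,15.8,11.5,0.0873,0,0,0],[-7.5,15.8,11.5,0.0873,0,0,0],[-7.5,15.8,11.5,0.0873,0,0,0],[-7.5,15.8,11.5,0.0873,0,0,0],[-7.5,15.8,11.5,0.0873,0,0,0]]]' >/dev/null
python3 -m jog '[[[-7.5,15.8,11.5,0.0873,0,0,0],[0,0,0,0,0,0,0],[0,0,0,0,0,0,0]]]'
python3 - <<'E'
from h import *
p=snap("wrist","w6.png"); print([(np.round(d['xyz'],4).tolist(),round(d['conf'],2)) for d in bot.spot_point("key_dry_top",p)])
R=tilt(np.radians(.9),30); n=-R.as_matrix()[:,2]; k=np.array([.576,.225,.068])
plan(k+n*(.0726+.005),R,3)
E
```

```text
clock: 21.75
position: [0.6374, 0.226, 0.1726]
tool_rot: [-2.618, 0.001, 1.586]
force: [-0.7, 0.6, 0.6]
grip_width: 0.0001
finger_force: 0.0
[([0.5701, 0.2222, 0.0645], 0.96), ([0.472, 0.2247, 0.1378], 0.41)]
3 x [-0.2, 0.0, 15.2] [0.0011, 0.0001, 0.0002] total mm [-0.7  0.1 45.7]
```

View pics/w6.png

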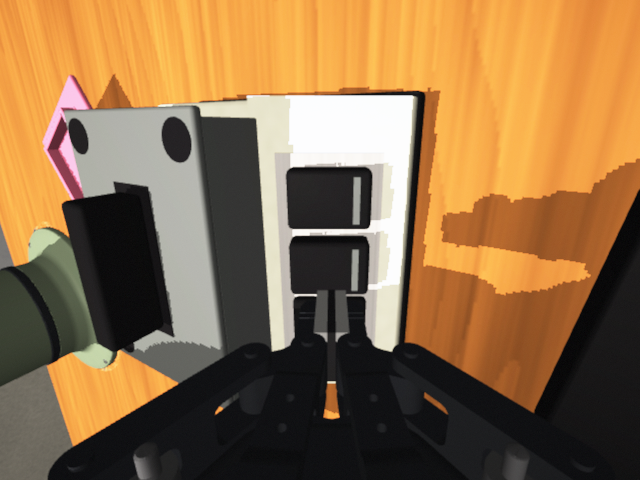

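The middle key is at (330,265), with stop above it at (328,197) and purge below at (328,310). The tips line up with the middle one. Advancing.

```bash
python3 -m jog '[[[0,0,15,0,0,0,0],[0,0,15,0,0,0,0],[0,0,14,0,0,0,0],[0,0,0,0,0,0,0]]]'
python3 -m jog '[[[0,0,3,0,0,0,0],[0,0,3,0,0,0,0],[0,0,3,0,0,0,0],[0,0,0,0,0,0,0]]]'
python3 -m jog '[[[0,0,3,0,0,0,0],[0,0,2,0,0,0,0],[0,0,0,0,0,0,0]]]'
python3 - <<'E'
from h import *
R=tilt(np.radians(.9),30); n=-R.as_matrix()[:,2]; s=bot.observe(); print(n@(s['position']-np.array([.576,.225,.068]))-.0726, n@s['force'])
E
```

```text
clock: 22.25
position: [0.6147, 0.2259, 0.1362]
tool_rot: [-2.62, 0.001, 1.588]
force: [0.1, -1.1, 0.1]
grip_width: -0.0001
finger_force: 0.0
clock: 22.65
position: [0.6114, 0.2255, 0.1282]
tool_rot: [-2.62, 0.0, 1.586]
force: [0.3, 1.0, 1.3]
grip_width: -0.0002
finger_force: 0.5
clock: 22.95
position: [0.6087, 0.2253, 0.1234]
tool_rot: [-2.619, 0.001, 1.587]
force: [-0.4, 0.6, 0.4]
grip_width: -0.0001
finger_force: 0.0
-0.008291963378978223 0.17546704718741718
```

```bash
python3 -m jog '[[[0,0,1.5,0,0,0,0],[0,0,1.5,0,0,0,0],[0,0,0,0,0,0,0]]]'
python3 -m jog '[[[0,0,1,0,0,0,0],[0,0,1,0,0,0,0],[0,0,0,0,0,0,0]]]'
```

```text
clock: 23.25
position: [0.6073, 0.2252, 0.121]
tool_rot: [-2.619, 0.001, 1.586]
force: [-0.8, -0.0, 2.3]
grip_width: 0.0002
finger_force: 0.8
clock: 23.55
position: [0.6065, 0.2252, 0.1196]
tool_rot: [-2.62, 0.001, 1.586]
force: [1.6, -0.5, 3.4]
grip_width: 0.0
finger_force: 1.7
```

```bash
python3 -m jog '[[[0,0,1,0,0,0,0],[0,0,1,0,0,0,0],[0,0,0,0,0,0,0]]]'
python3 -m jog '[[[0,0,1,0,0,0,0],[0,0,0,0,0,0,0]]]'
```

```text
clock: 23.85
position: [0.6063, 0.2252, 0.1193]
tool_rot: [-2.621, 0.0, 1.586]
force: [4.5, -2.5, 17.9]
grip_width: -0.0003
finger_force: 9.0
clock: 24.05
position: [0.6061, 0.2252, 0.119]
tool_rot: [-2.622, 0.0, 1.586]
force: [6.2, -2.6, 25.4]
grip_width: -0.0002
finger_force: 12.5
```

```bash
python3 -m jog '[[[0,0,-10,0,0,0,0],[0,0,-30,0,0,0,0],[0,0,-40,0,0,0,0],[0,0,-40,0,0,0,0],[0,0,0,0,0,0,0]]]'
python3 - <<'E'
from h import *
pp=snap("top","top7.png"); p=snap("scene","scene7.png")
for P in(pp,p):
  for q in("key_dry_top","vial_a","dishes","tumbler","sanitizer","slidebox","lid"): print(q,[(np.round(d['xyz'],4).tolist(),round(d['conf'],2)) for d in bot.spot_point(q,P)[:2]])
a=cv2.imread('pics/scene7.png')[215:420,320:540]; b=cv2.imread('pics/scene5.png')[215:420,320:540]
cv2.imwrite('pics/c7.png',cv2.resize(np.hstack([b,a]),None,fx=1.8,fy=1.8,interpolation=cv2.INTER_CUBIC))
E
```

```text
clock: 24.55
position: [0.6674, 0.2266, 0.2252]
tool_rot: [-2.626, -0.002, 1.585]
force: [-0.0, 0.7, 0.4]
grip_width: 0.0003
finger_force: 0.0
key_dry_top [([0.5721, 0.2224, 0.0595], 0.6), ([0.4705, 0.2241, 0.1158], 0.47)]
vial_a []
dishes [([0.6573, 0.0009, 0.002], 0.78)]
tumbler [([0.7479, -0.2005, -0.0001], 0.92)]
sanitizer [([0.7593, 0.0212, 0.0021], 0.77)]
slidebox [([0.4193, 0.2989, 0.1194], 0.59)]
lid [([0.4738, 0.2257, 0.1165], 0.97), ([0.3271, -0.2307, 0.0412], 0.96)]
key_dry_top [([0.5706, 0.2293, 0.0597], 0.92)]
vial_a [([0.5557, -0.0202, 0.0007], 0.63)]
dishes [([0.6559, -0.0023, 0.0019], 0.72)]
tumbler [([0.7453, -0.2047, -0.0031], 0.83)]
sanitizer [([0.7617, 0.0203, 0.0001], 0.91)]
slidebox [([0.7626, 0.1992, 0.001], 0.9)]
lid [([0.2531, 0.24, 0.0378], 0.92), ([0.4667, 0.2245, 0.1152], 0.74)]
```

View pics/c7.png

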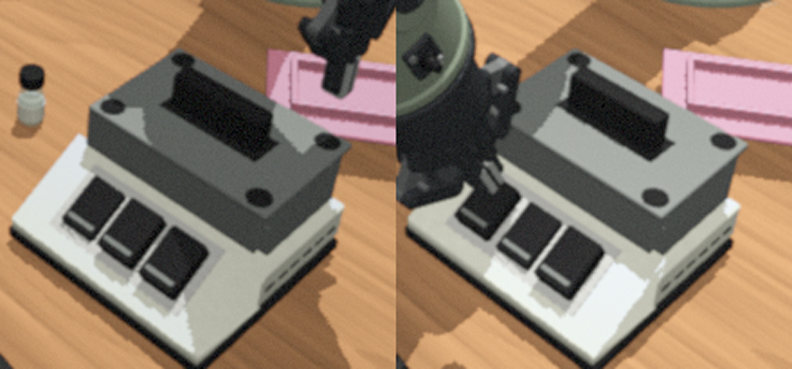

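The right half of the crop shows the middle key at (530,235) sunk. The network reads it about 11 mm lower along its axis than before, so it has latched. The left key at (487,208) has sprung up, the right one at (570,262) is still up, and the lid is flat. Box +y is world −y, so I had stop and purge swapped in the wrist view; the middle key was the right one either way.

```bash
python3 -c "
from workcell import bot
print(bot.job_done())"
```

```text
the job is handed in; nothing more can be done
None
```

The grey lid is sealed flat on the dry box at all four corners, the middle key is latched down with the other two up, and nothing else on the desk was touched; the job is handed in at about 25 s of the 64 s allowed.

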